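Switch on the guarded bench supply

ROBOT

A 7-joint arm with a two-finger parallel gripper is mounted at the origin on the work surface. World frame = base frame: x ahead of the robot, y to its left, z up, the work surface at z = 0. Lengths are in m, angles in rad, forces in N, time in s.
With the tool pointing down it reaches from about 0.4 to 0.85 m from the base axis. Payload 4.5 kg.
Tool frame: the origin (TCP) lies on the mounting face of the last link; the fingertips stand 166 mm ahead of it and the grasp point (between the pads) lies 147 mm ahead of it; x points along the fingers, y is the direction in which the jaws open and shut, and the axes are right-handed (so a half turn about x gives the same grasp; the last joint's range is limited). The gripper opens to 88 mm and grips with 3 to 60 N. Pads are 18 mm wide; open, the fingers measure 123 mm over their backs; the gripper's body (75 mm by 187 mm) begins 45 mm behind the grasp point.
Start: joints at [-1.128, 0.689, -0.195, 1.565, 0.157, 0.902, -0.215], TCP at [0.248, 0.574, 0.405] pointing down, gripper open.
Joint ranges: [-3.01, 3.01], [-0.46, 2.08], [-1.47, 1.51], [0.13, 2.56], [-1, 4.14], [0.04, 2.09], [-2.66, 2.66]. Speed limits (rad/s): [2.57, 2.57, 3.14, 3.14, 3.14, 3.14, 3.14].

INTERFACE

Orientations are given as a 3x3 rotation matrix whose columns are the frame's x, y, z axes.
In Python, from bench import r, optics gives the robot as it stands. The module is installed in compiled form; this text tells all that it offers. Calls block until the motion is done:
- r.move_pose(position, orientation): joint-space move of the TCP to a pose.
- r.move_linear(position, rot=None, v=0.15): straight line of the TCP; rot=None keeps the orientation; v is the mean speed in m/s.
- r.move_joints(angles): joint-space move.
- r.gripper_to(opening, squeeze=None): finger opening in m; squeeze is the grip in N (None keeps the last); returns when the fingers have stopped.
- r.dwell(seconds).
- r.ik(position, orientation): joint angles nearest the present ones, or None.
- optics.get_image(name): name is "side" or "top" or "wrist"; returns the picture (400x640x3 uint8, red, green, blue); there is no depth.
- optics.get_calibration(name): a dict with "camera_matrix" (3x3 intrinsics, pixels), "rvec" (rotation vector, rad) and "tvec" (3), from world to camera coordinates, as OpenCV has them. Camera axes: x right, y down, z forward; pixel columns grow to the right and rows downward; lengths in m; the calibration is good to about 2 mm. A picture is of the moment at which its call begins: read the wrist's pose just before it. get_calibration takes no time and is no camera call; for the wrist camera it gives the pose at the moment of the call.
A pose or a line that the arm cannot do raises r.PlanningError and nothing moves.
- r.hand_in(): hands the job in, once; it reports no verdict.
Readings, each from a call of its own:
- r.current_time(): time.
- r.current_joint_positions(): joint angles.
- r.current_dq(): joint speeds.
- r.current_tau(): joint torques, N m.
- r.current_tool_pos(): TCP position.
- r.current_tcp_rot(): TCP orientation.
- r.current_ft_force(): force on the tool from outside, world axes, zero at the start.
- r.current_wrist_torque(): the same for the moment, N m.
- r.current_opening(): finger opening in m.
Only numpy, scipy, OpenCV 4.12 (cv2) and the standard library are available. Lean on these libraries where they do the work, as an engineer would, in place of code of your own. Each camera call takes 0.05 s, during which the arm holds its last target. There are 200 camera calls.

TASK

Switch on the bench supply for the centrifuges: on the switch box with the hinged clear guard, lift the guard from its front lip with a closed finger, and while it is held up push the toggle underneath over to the back until it stops; then draw the finger out so that the guard drops fully shut over the switched-on toggle. Touch only, gently: do not grasp anything, and leave the timer box and its knob, the bottle, the jar and the tip box as they stand.

Things in the scene. Friction and masses are not known exactly. Their poses are not given: they have to be found in the camera images.
- switchbox: Light grey switch box screwed to the bench, 110 (x) x 120 (y) x 70 mm high, flat panel on top. Origin: centre of its underside. Its front (guard's lip) looks to its own -x, roughly to the robot; +x is its back. The guard hinges about a line along y at x 0, z 100 mm, between steel posts 14 x 8 mm at y +-43 mm that rise to z 108 mm. The bench is free for 50 mm before its front.
- hinge_mid (a point): Middle of the guard's hinge line, 30 mm above the panel. The guard is a 3 mm clear plastic plate from here to the lip, 78 mm wide, its top 18 mm above the hinge line when shut, open in front; side skirts only along its rear 42 mm, 72 mm apart inside, reaching 6 mm below the hinge line.
- guard_lip (a point): Middle of the guard's front lip: centre of a grey, freely turning roller, radius 4 mm, 74 mm long along the box's y, 75 mm from the hinge line. Shut: box x -75, z 100 mm, i.e. level with the hinge, 30 mm above the panel and 20 mm in front of the box's front face, free below: a finger leaning 30 to 45 degrees, tip forward, fits under it.
- guard (a joint): Opening angle of the guard, rad: 0 shut, grows as the lip rises in an arc up and back about the hinge, stop at 1.2. Weak spring and weight (under 1 N at the lip) drop it shut at any angle once nothing holds it. With a finger leaning about 35 degrees and its tip at the toggle, the guard rests on the finger at about 0.3 to 0.7.
- toggle_tip (a point): Centre of the rounded upper end of the steel bat toggle under the guard, on the box's middle plane (y 0). The bat is 9 mm thick and rises from a 9 mm bushing on the panel; this point is 30 mm from the pivot (box x -44, z 76 mm). Off it leans to the front (point at x -54, z 104 mm), on to the back (x -34, z 104 mm).
- toggle (a joint): Toggle angle, rad: 0 off (leaning 0.35 to the front, -x of the box), 0.7 on (leaning 0.35 to the back, +x), with stops at both. Needs about 1 to 2 N at its end and stays where it is left.
- timer: Bystander: light grey timer box fixed to the bench, 100 x 110 x 50 mm high, no guard, one black rotary knob on top (up to about 100 mm above the bench). Origin: centre of its underside. The switch box and the timer stand in either place.
- timer_knob (a joint): Angle of the timer's knob, rad, 0 at the start; to be left alone.
- bottle: Bystander: loose amber bottle, 56 mm across, 110 mm high, between the two boxes on the far side. Origin: centre of its underside.
- tipbox: Bystander: loose box of pipette tips, 75 x 110 x 50 mm, orange with a clear lid, in front of the timer. Origin: centre of its underside.
- jar: Bystander: loose small glass jar, 42 mm across, 50 mm high, between the two boxes near the robot. Origin: centre of its underside.

How it is judged:
On the way, in this order (a step that is already met when the one before it is completed fails the run):
1. the guard is lifted (over 0.15 rad) while the toggle is still off (value of joint guard above 0.15 rad and value of joint toggle below 0.3 rad), for 0.05 s.
2. the toggle is pushed over to on while the guard is held up (value of joint guard above 0.15 rad and value of joint toggle above 0.58 rad), for 0.05 s.
At the end, for the whole second after the job is handed in: the toggle is on (over 0.58 of 0.7 rad) and the guard has dropped fully shut over it (under 0.05 rad) and is at rest (value of joint guard below 0.05 rad and value of joint toggle above 0.58 rad and velocity of joint guard below 0.05 rad/s); the robot touches nothing.
It fails at once if a bystander is moved more than 20 mm, lifted or tipped (distance of any of bottle, tipbox, jar from where it was at the start of the episode above 0.02 m or angle between any of bottle, tipbox, jar's own z axis and vertical above 0.3 rad).
It fails at once if the timer's knob is turned (over 0.15 rad) (value of joint timer_knob above 0.15 rad).
It fails at once if the switch box is forced: fingers press on it, its guard or toggle with more than 40 N (contact force between the fingers and switchbox above 40 N).
It also fails if it takes over 37 s, if anything falls off the work surface, if the arm or the gripper's body presses on something with over 40 N, if the wrist force passes 120 N, or if a joint passes its speed limit or range.

## Working session

There is one attempt and no reset: what is moved stays moved. The work goes in short steps, each a Python script; the robot and the scene stay as the last script left them, time stands still between calls to the robot, and variables do not carry over. Pictures are saved under pics/ and viewed, about 8 in all and at most 12, crops included, and the job is handed in when it is done.

```bash
mkdir -p pics
python3 - <<'E'
from bench import r, optics
import cv2,numpy as np
for n in("side","top"):
    cv2.imwrite(f"pics/{n}0.png",optics.get_image(n)[:,:,::-1])
    c=optics.get_calibration(n);R=cv2.Rodrigues(c["rvec"])[0];print(n,c["camera_matrix"].tolist(),(-R.T@c["tvec"].ravel()).round(3),R.round(2).tolist())
print(r.current_time(),r.current_tcp_rot().round(3).tolist())
E
```

```text
side [[370.12970660094885, 0.0, 319.14311290190875], [0.0, 370.12970660094885, 198.88508456135378], [0.0, 0.0, 1.0]] [ 0.562 -0.437  0.611] [[0.99, -0.1, 0.01], [-0.07, -0.76, -0.64], [0.07, 0.64, -0.77]]
top [[503.53669529838044, 0.0, 309.7392683575508], [0.0, 503.53669529838044, 200.19835042836905], [0.0, 0.0, 1.0]] [0.404 0.008 1.049] [[-0.03, -1.0, -0.01], [-0.98, 0.03, -0.21], [0.21, -0.0, -0.98]]
0.1 [[-0.001, 0.397, 0.918], [-0.001, 0.918, -0.397], [-1.0, -0.002, 0.0]]
```

View pics/side0.png

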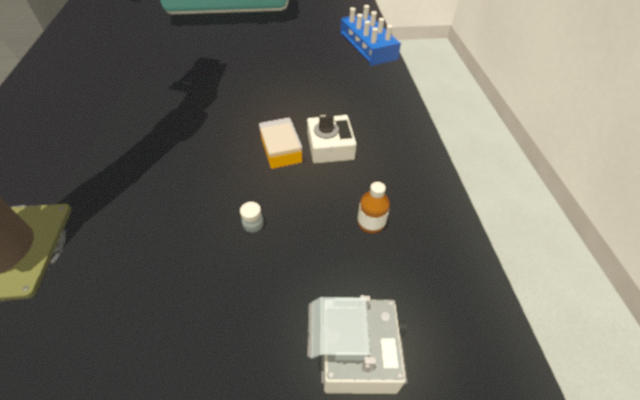

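View pics/top0.png

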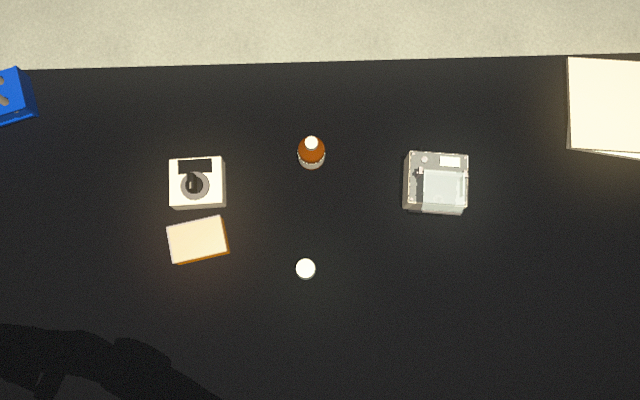

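The switch box is at the right of the top view (about 436,182) and at the bottom of the side view (about 362,345). The timer, tip box, jar and bottle are all on the left. I'll zoom in on the switch box.

Run:
```python
import cv2
a=cv2.imread("pics/top0.png")[142:222,395:475];b=cv2.imread("pics/side0.png")[290:400,300:415]
cv2.imwrite("pics/topc.png",cv2.resize(a,None,fx=7,fy=7,interpolation=cv2.INTER_CUBIC))
cv2.imwrite("pics/sidec.png",cv2.resize(b,None,fx=5,fy=5,interpolation=cv2.INTER_CUBIC))
```

```text
(no output)
```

View pics/topc.png

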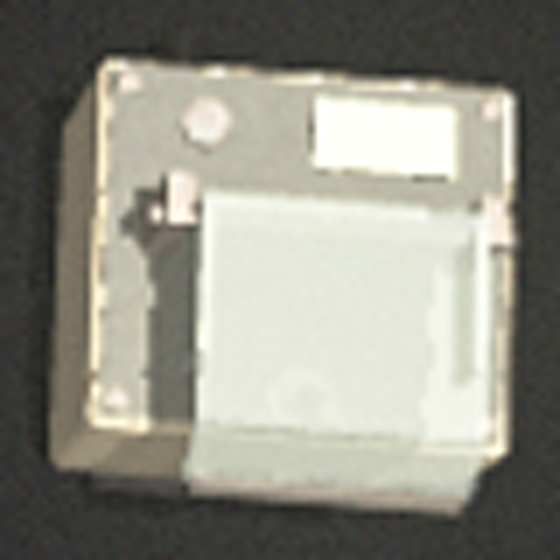

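View pics/sidec.png

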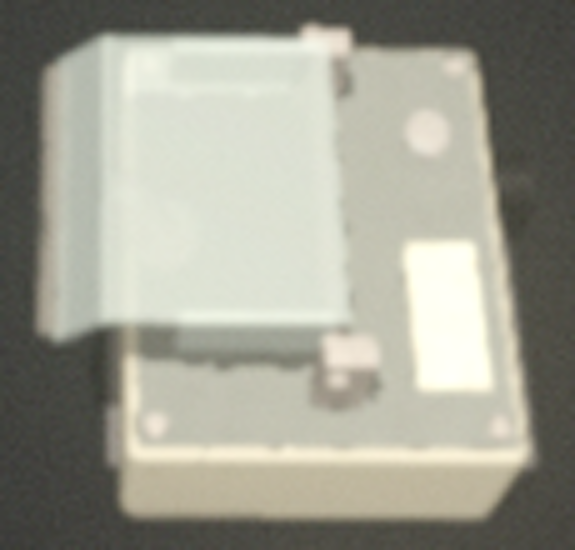

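Top crop, panel corners: about (103,62), (515,92), (90,425) and (505,453). The hinge posts are at about (182,197) and (497,218), and the lip runs along the bottom edge. The side crop shows the same features. Next I'll fit the box pose.

```bash
cat > h.py <<'E'
import numpy as np
A=np.radians(35)
# box pose is filled in by fit -> pose.npy
def frame():
    x,y,t=np.load("pose.npy"); c,s=np.cos(t),np.sin(t)
    return np.array([x,y,0]),np.array([[c,-s,0],[s,c,0],[0,0,1.]])
def tcp(xc,zc,yb=0,a=A):
    """TCP pose that puts the finger's front tip corner at box x,z (mm)"""
    o,B=frame()
    X=np.array([np.sin(a),0,-np.cos(a)]);Z=np.array([np.cos(a),0,np.sin(a)]);Y=np.array([0,1.,0])
    p=np.array([xc,yb,zc])/1e3-.166*X-.009*Z
    return o+B@p, B@np.column_stack([X,Y,Z])
E
python3 - <<'E'
from bench import r, optics
import cv2,numpy as np
from scipy.optimize import least_squares
from h import *
T=[((103,62),(55,60,70)),((515,92),(55,-60,70)),((90,425),(-55,60,70)),((505,453),(-55,-60,70)),((182,197),(0,43,108)),((497,218),(0,-43,108)),((52,468),(-55,60,0))]
S=[((130,452),(-55,-60,70)),((526,450),(55,-60,70)),((478,50),(55,60,70)),((350,350),(0,-43,108)),((328,40),(0,43,108)),((122,515),(-55,-60,0)),((487,517),(55,-60,0))]
obs=[]
for n,L,s,off in(("top",T,7,(395,142)),("side",S,5,(300,290))):
    c=optics.get_calibration(n)
    obs.append((c,(np.array([l[0] for l in L])+.5)/s-.5+off,np.array([l[1] for l in L])/1e3))
def res(q,sel=(0,1)):
    c,s=np.cos(q[2]),np.sin(q[2]);B=np.array([[c,-s,0],[s,c,0],[0,0,1]])
    return np.concatenate([(cv2.projectPoints((P@B.T+[q[0],q[1],0]),k["rvec"],k["tvec"],k["camera_matrix"],None)[0][:,0]-u).ravel() for k,u,P in [obs[i] for i in sel]])
for sel in((0,),(1,),(0,1)):
    f=least_squares(res,[.6,-.25,0],args=(sel,),loss="soft_l1");print(sel,f.x.round(4))
print(res(f.x).reshape(-1,2).round(1).tolist())
np.save("pose.npy",f.x)
for x,z in((-115,160),(-115,88),(-70,92),(-38,98)):
    p,R=tcp(x,z);print(p.round(3),r.ik(p,R))
E
```

```text
(0,) [ 0.652  -0.2508 -0.1022]
(1,) [ 0.6509 -0.2507 -0.1131]
(0, 1) [ 0.6512 -0.2507 -0.1109]
[[0.1, -1.2], [0.5, -0.9], [-0.4, -0.2], [1.0, 0.7], [0.1, 1.3], [-0.3, 1.8], [-1.0, 0.4], [-0.0, 0.1], [2.0, 1.5], [0.6, -1.6], [-1.2, -0.9], [-1.4, -0.6], [0.5, 0.1], [0.9, 0.6]]
[ 0.435 -0.227  0.291] [ 1.04516123  0.93268162 -1.03593763  2.30118341  2.23766485  0.69917988
 -0.20581477]
[ 0.435 -0.227  0.219] [ 1.03585411  1.13221574 -1.04009927  2.32111021  2.37082252  0.87386092
 -0.22692704]
[ 0.48  -0.232  0.223] [ 1.00137222  1.12520969 -1.03894405  2.20161831  2.28464553  0.80528036
 -0.13617889]
[ 0.511 -0.235  0.229] [ 0.97557373  1.11798403 -1.03814022  2.11525174  2.20981203  0.76038803
 -0.05996026]
```

Run:
```python
from bench import r, optics
import cv2,numpy as np
from h import *
r.gripper_to(0.0,5)
p,R=tcp(-115,200); r.move_pose(p,R)
p,R=tcp(-112,88); r.move_linear(p,R,v=.12)
print(r.current_time(),r.current_opening(),r.current_tool_pos()-p,r.current_ft_force())
np.save("ft0.npy",r.current_ft_force())
s=optics.get_image("side");w=optics.get_image("top")
k=optics.get_calibration("side")
o,B=frame()
for q in((-112,0,88),(-75,-37,100),(-75,37,100)):
    print(cv2.projectPoints((o+B@(np.array(q)/1e3))[None],k["rvec"],k["tvec"],k["camera_matrix"],None)[0].ravel())
cv2.imwrite("pics/s1.png",cv2.resize(s[270:400,240:415,::-1],None,fx=4,fy=4,interpolation=cv2.INTER_CUBIC))
```

```text
5.4833 0.00045218556283298434 [2.38737929e-04 6.23459799e-05 6.38191389e-04] [ 0.40238403  0.28834165 -0.0100267 ]
[285.60752255 330.58258458]
[311.01651766 355.21285647]
[312.17196451 302.63281619]
```

View pics/s1.png

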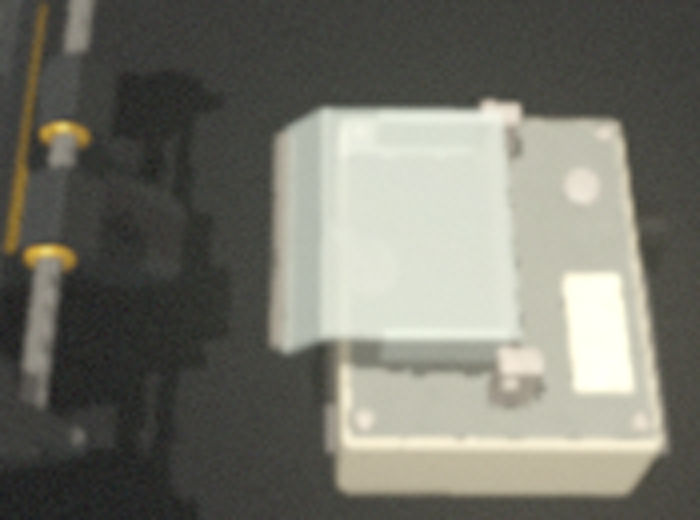

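The view matches the fit: the tip is dark, near crop (185,242), and about 40 mm clear of the lip roller at x≈278. I'll advance while watching the force.

```bash
cat >> h.py <<'E'
def go(r,x,z,v=.03,lim=8,tag=True):
    p,R=tcp(x,z); r.move_linear(p,R,v=v)
    o,B=frame(); f=B.T@(r.current_ft_force()-np.load("ft0.npy"))
    if tag: print(x,z,round(r.current_time(),2),f.round(2))
    return np.linalg.norm(f)<lim
E
python3 - <<'E'
from bench import r, optics
import cv2
from h import *
for x,z in((-84,88),(-76,88),(-72,89),(-69,91),(-67,94),(-66,97)):
    if not go(r,x,z): break
s=optics.get_image("side")
w=optics.get_image("top")
a=cv2.resize(s[270:400,265:415,::-1],None,fx=4,fy=4,interpolation=cv2.INTER_CUBIC)
cv2.imwrite("pics/s2.png",a)
cv2.imwrite("pics/t2.png",w[:,:,::-1])
E
```

```text
-84 88 6.67 [-0.85  0.13  0.7 ]
-76 88 7.08 [-0.59  0.28  0.84]
-72 89 7.37 [-1.13 -1.1  -0.59]
-69 91 7.63 [-1.37 -0.97 -0.39]
-67 94 7.9 [-0.17  0.19 -1.51]
-66 97 8.16 [-0.39 -0.35 -0.59]
```

View pics/s2.png

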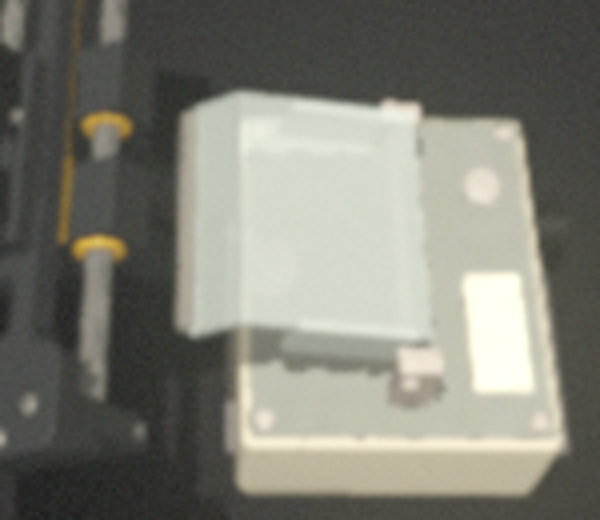

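The guard looks slightly raised: the near lip end is now at crop (185,330), and it has moved up and back. I'll put an angle on that and compare it with the prediction.

Run:
```python
from bench import optics
import cv2
from h import *
k=optics.get_calibration("side");o,B=frame()
for t in(0,.1,.2,.3,.5):
    P=[o+B@np.array([-.075*np.cos(t),y,.1+.075*np.sin(t)]) for y in(-.037,.037)]
    print(t,((cv2.projectPoints(np.array(P),k["rvec"],k["tvec"],k["camera_matrix"],None)[0][:,0]-[265,270])*4).round(0).tolist())
```

```text
0 [[184.0, 341.0], [189.0, 131.0]]
0.1 [[185.0, 334.0], [190.0, 122.0]]
0.2 [[188.0, 326.0], [193.0, 113.0]]
0.3 [[194.0, 319.0], [198.0, 104.0]]
0.5 [[212.0, 304.0], [215.0, 86.0]]
```

The image shift gives about 0.2 rad, which agrees with the predicted 0.2. I'll raise it a little more, then push the toggle until the stop shows up in the force.

Run:
```python
from bench import r, optics
import cv2
from h import *
go(r,-66,101); r.dwell(.15)
x=-66
while x<-35:
    x+=2 if x<-46 else 1
    if not go(r,x,99.5,lim=6): break
r.dwell(.1)
s=optics.get_image("side")
cv2.imwrite("pics/s3.png",cv2.resize(s[270:400,265:415,::-1],None,fx=4,fy=4,interpolation=cv2.INTER_CUBIC))
```

```text
-66 101 8.54 [-0.65 -1.04  0.03]
-64 99.5 8.94 [-0.67  0.59 -1.43]
-62 99.5 9.19 [-0.38 -0.32 -0.3 ]
-60 99.5 9.44 [-0.7   0.29 -0.86]
-58 99.5 9.69 [-0.13 -0.38 -0.17]
-56 99.5 9.94 [-1.81 -0.65  0.21]
-54 99.5 10.19 [-2.36  0.16  0.54]
-52 99.5 10.44 [-2.55  0.96 -0.08]
-50 99.5 10.69 [-1.97 -0.56 -0.02]
-48 99.5 10.94 [-1.88  0.46  1.31]
-46 99.5 11.19 [-2.25 -0.16  0.06]
-45 99.5 11.44 [-1.84  0.58  1.33]
-44 99.5 11.69 [-1.1  -0.76  0.09]
-43 99.5 11.94 [-2.09  0.79  0.23]
-42 99.5 12.19 [-1.56  0.45 -0.09]
-41 99.5 12.44 [-2.58  0.2  -0.23]
-40 99.5 12.69 [-1.61  0.95 -0.16]
-39 99.5 12.94 [-6.04  0.03  1.04]
```

View pics/s3.png

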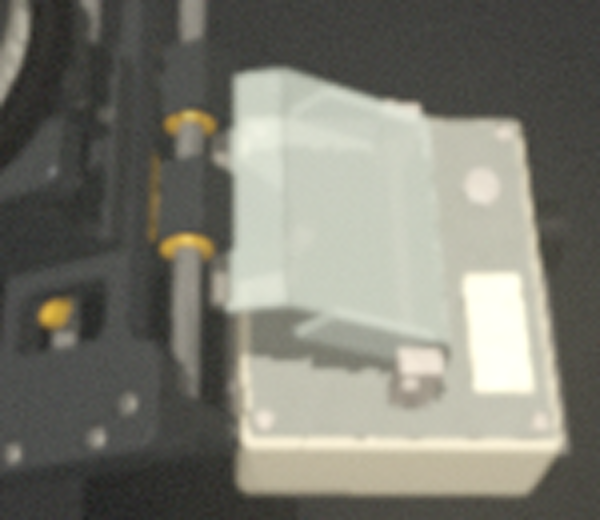

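The force jumped to 6 N at x=-39, which is the expected stop, after steady toggle drag from x≈-57. The guard is well up at about 0.5 rad. Now I'll draw the finger out.

Run:
```python
from bench import r, optics
import cv2
from h import *
for x,z in((-50,99.5),(-64,99),(-68,93),(-73,88),(-85,87),(-125,87)): go(r,x,z,v=.05)
go(r,-135,200,v=.12); r.dwell(.5)
s=optics.get_image("side");t=optics.get_image("top")
a=cv2.resize(s[290:400,300:415,::-1],(400,383),interpolation=cv2.INTER_CUBIC);b=cv2.resize(t[142:222,395:475,::-1],(383,383),interpolation=cv2.INTER_CUBIC)
cv2.imwrite("pics/e.png",cv2.hconcat([a,b]))
print(r.current_time(),r.current_ft_force())
```

```text
-50 99.5 13.46 [-0.53  0.15 -0.2 ]
-64 99 13.89 [-1.01 -0.39  0.31]
-68 93 14.18 [-1.25 -1.48 -0.88]
-73 88 14.47 [-1.21 -0.14 -0.26]
-85 87 14.87 [-0.37 -0.87 -0.25]
-125 87 15.82 [-0.38 -0.21  0.52]
-135 200 16.91 [-0.52 -0.93  0.32]
17.5083 [-0.64841066  0.35510998  0.90143153]
```

View pics/e.png

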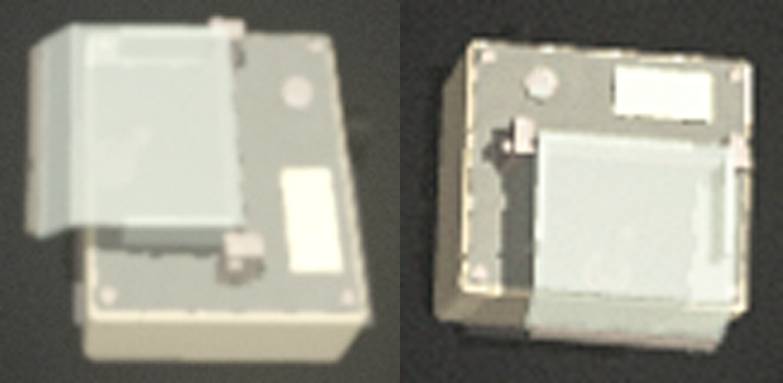

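The guard looks shut, with the outline as at the start: lip at left-panel (35,235). The toggle only shows as a faint blob under the plate, so I'll compare before and after with the contrast raised.

Run:
```python
from bench import optics
import cv2
from h import *
k=optics.get_calibration("side");o,B=frame()
for x in(-54,-34):
    print(x,(cv2.projectPoints((o+B@np.array([x/1e3,0,.104]))[None],k["rvec"],k["tvec"],k["camera_matrix"],None)[0].ravel()-[305,295])*8)
m=np.mean([optics.get_image("side").astype(float) for _ in range(8)],0)[:,:,::-1]
a=cv2.imread("pics/side0.png").astype(float)
f=lambda i:cv2.resize(np.clip((i[295:362,305:352]-150)*3,0,255).astype(np.uint8),None,fx=8,fy=8,interpolation=cv2.INTER_CUBIC)
cv2.imwrite("pics/cmp.png",cv2.hconcat([f(a),f(m)]))
```

```text
-54 [173.96558721 254.44707059]
-34 [289.31030671 255.86193115]
```

View pics/cmp.png

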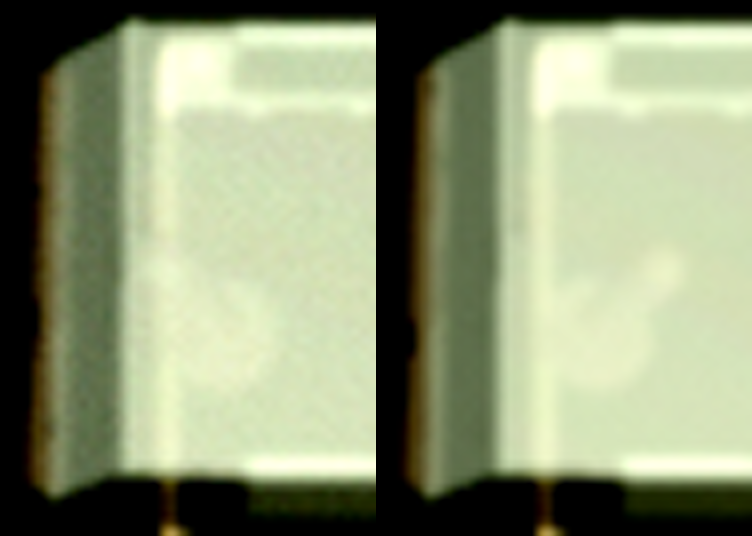

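The toggle end now points to the back: it is at about (288,265) in the right panel's own coordinates, against (289,256) expected for on. Before, it was at about (160,265). The lip is exactly where it was at the start, so the guard is shut.

```bash
python3 -c "
from bench import r
r.hand_in();print(r.current_time())"
```

```text
the job is handed in; nothing more can be done
the job is handed in; nothing more can be done
```

The toggle is switched on, the guard is shut over it, and the job is handed in. `hand_in` gives no verdict, so this rests on my own checks.

**What I did:**
- I found the switch box from the top and side cameras, at about (0.651, -0.251) m with a yaw of -0.11 rad.
- I slid the closed fingers, leaning 35°, under the guard's lip and raised it to about 0.2 rad while the toggle was still off.
- I pushed the toggle back until the force rose to 6 N at its stop, with the guard at about 0.5 rad. I then drew the fingers out low in front, so the guard dropped.

**Last checks:**
- **Toggle:** its end appears within about 10 px (8x zoom, roughly 2 mm) of the position expected for on.
- **Guard:** its outline matches the starting picture, so it is shut.
- **Robot:** the fingers were well clear of the box, with only noise on the force reading, about 1 N.
- **Time:** about 18 s of the 37 s allowed.
- **Bystanders:** the arm worked only at the switch box, with no unexpected force. I took no final close-up of the bystanders or the timer's knob.
- **Disagreement:** the roller on the lip appeared about 2 px (3–4 mm) forward of the fitted model. The finger met the toggle and its stop within about 2 mm of where the fit put them.

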